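# Pack the sample pots in the courier case and put its lid on

### The arm

A 6-joint arm with a two-finger parallel gripper is mounted at the origin on the work surface. World frame = base frame: x ahead of the robot, y to its left, z up, the work surface at z = 0. Lengths are in m, angles in rad, forces in N, time in s.
With the tool pointing down it reaches from about 0.35 to 0.85 m from the base axis. Payload 8.1 kg.
Tool frame: the origin (TCP) lies at the very end of the fingers, on their centre line; the grasp point (between the pads) lies 19 mm behind it; z points along the fingers, y is the line along which they close (so a half turn about z gives the same grasp; the last joint's range is limited). The gripper opens to 93 mm and grips with 3 to 60 N. Pads are 15 mm wide; open, the fingers measure 128 mm over their backs; the gripper's body (75 mm by 188 mm) begins 65 mm behind the grasp point.
Start: joints at [-1.396, 0.13, 1.488, -0, 1.523, -0.085], TCP at [0.154, -0.58, 0.219] pointing down, gripper open.
Joint ranges: [-2.96, 2.96], [-0.89, 2.26], [0.02, 2.5], [-1.34, 4.48], [0, 2.73], [-2.66, 2.66]. Speed limits (rad/s): [2.39, 2.39, 2.79, 3.14, 3.14, 3.14].

### API

Orientations are given as a rotation vector (axis times angle).
In Python, from plant import monitor, eyes, ticket gives the robot as it stands.
- The arm moves only by the tool arm_command, never from a script. Its argument "deltas" is a list that holds one entry, the list of rows, each a list of 6 numbers: the shift along the world's x, y, z in cm, then the turn, a rotation vector about the world's x, y, z in degrees. In form: [[[tx, ty, tz, rx, ry, rz], ...]]. A call has 1 to 12 rows; each row shifts and turns the commanded pose from where the row before left it; what a row does not reach is not made up. A row lasts 1/12 s, in which the tool goes at most 41.7 mm and 7.16 degrees, less where a joint would pass 70% of its speed; a pose out of reach is approached as far as the arm can. A call is refused whole if a number of a shift passes 4.17 or a number of a turn 7.16, either way. A call with a gripper value outside its range is refused whole. "gripper" is the opening, from -1 (shut) to 1 (fully open), set as the call begins (left out, the last holds). The fingers move at their own pace and stop on an object; "squeeze" is the grip in N (left out, the last holds). Time passes only in rows, so rows that do not move let the fingers close. It gives the time, the measured TCP pose, the force, the opening and the grip force at its end, in the units of the state.
- monitor.read_state(): the state, without advancing time (a new reading comes with each control period).
- eyes.read_camera(name): name is "scene" or "top" or "wrist"; returns the picture (480x640x3 uint8, blue, green, red); there is no depth.
- eyes.camera_model(name): a dict with "fx", "fy", "cx", "cy" (pixels), "rvec" (rotation vector, rad) and "tvec" (3), from world to camera coordinates, as OpenCV has them. Camera axes: x right, y down, z forward; pixel columns grow to the right and rows downward; lengths in m; the calibration is good to about 2 mm. A picture is of the moment at which its call begins: read the wrist's pose just before it. camera_model takes no time and is no camera call; for the wrist camera it gives the pose at the moment of the call.
- ticket.close_job(): hands the job in; it is judged then, once.
The state is a dict: "t": time; "q": joint angles; "dq": joint speeds; "joint_torque": joint torques, N m; "tool_pos": TCP position; "orientation": TCP orientation; "force": force on the tool from outside, world axes, zero at the start; "wrist_torque": the same for the moment, N m; "opening": finger opening in m; "gripper_force": force on a finger pad.
Only numpy, scipy, OpenCV 4.12 (cv2) and the standard library are available. Lean on these libraries where they do the work, as an engineer would, in place of code of your own. Each camera call takes 0.05 s, during which the arm holds its last target. There are 200 camera calls.

### The job

Pack the samples for the courier: stand each of the three squat sample pots upright in the grey case, centred on the disc of the same colour as its cap, then put the lid on the case so that it sits flat on the rim all round. Do not tip a pot over, and leave the two tall amber bottles standing where they are.

Things in the scene. Friction and masses are not known exactly. Their poses are not given: they have to be found in the camera images.
- case: Open grey case, fixed: outside 224 (its x) x 116 mm (its y), walls 5 mm, rim 68 mm above the counter, black floor at 6 mm. Two cross walls 4 mm thick, up to 19 mm, at x = -36 and 36 mm part it into three compartments along x, a disc in each. Fingers set apart along its y have most room: 32 mm from a centred pot to each long wall. Origin: centre of underside, z up.
- disc_red: Red disc, 60 mm across and 2 mm thick, fixed on the floor of one of the case's compartments, centred there (72 mm from disc to disc); which compartment varies. Origin: centre of its underside, 6 mm above the counter; its top is 8 mm above the counter.
- disc_blue: Blue disc, 60 mm across and 2 mm thick, fixed on the floor of one of the case's compartments, centred there (72 mm from disc to disc); which compartment varies. Origin: centre of its underside, 6 mm above the counter; its top is 8 mm above the counter.
- disc_yellow: Yellow disc, 60 mm across and 2 mm thick, fixed on the floor of one of the case's compartments, centred there (72 mm from disc to disc); which compartment varies. Origin: centre of its underside, 6 mm above the counter; its top is 8 mm above the counter.
- pot_red: Squat white sample pot with a broad red screw cap, loose, upright on the counter: 46 mm high, cap 42 mm across and the top 18 mm of it, body 40 mm across, about 60 g. Standing on a disc its top is 54 mm above the counter, 14 mm below the case's rim. Origin: centre of its underside, z up.
- pot_blue: Squat white sample pot with a broad blue screw cap, loose, upright on the counter: 46 mm high, cap 42 mm across and the top 18 mm of it, body 40 mm across, about 60 g. Standing on a disc its top is 54 mm above the counter, 14 mm below the case's rim. Origin: centre of its underside, z up.
- pot_yellow: Squat white sample pot with a broad yellow screw cap, loose, upright on the counter: 46 mm high, cap 42 mm across and the top 18 mm of it, body 40 mm across, about 60 g. Standing on a disc its top is 54 mm above the counter, 14 mm below the case's rim. Origin: centre of its underside, z up.
- lid: Loose grey lid, 0.28 kg: plate 240 (its x) x 132 mm (y), 6 thick; below it two round black bosses 90 mm across, 8 deep, at x = -54 and 54, enter the case mouth with 8 mm play all round; on top a black bar grip 100 long (x), 16 thick (y), 14 to 44 mm above origin. Origin: centre, at the bosses' underside, z up. Seated: x along the case's x (either way), origin 60 mm above the case's.
- bottle_red: Tall amber glass bottle with a narrow red cap and a white band, loose, upright among the pots: 95 mm high, 44 mm across, cap 25 mm across, about 160 g; not part of the job. Origin: centre of its underside, z up.
- bottle_blue: Tall amber glass bottle with a narrow blue cap and a white band, loose, upright among the pots: 95 mm high, 44 mm across, cap 25 mm across, about 160 g; not part of the job. Origin: centre of its underside, z up.

How it is judged:
By the outcome, as a careful person would: the job done as asked, in the order asked, and still so for the second after the job is handed in, with the robot touching nothing.
It also fails if it takes over 109 s, if anything falls off the work surface, if the arm or the gripper's body presses on something with over 40 N, if the wrist force passes 120 N, or if a joint passes its speed limit or range.

## Working session

There is one attempt and no reset: what is moved stays moved. The work goes in short steps, Python scripts to look and compute and a tool call to move; the robot and the scene stay as the last step left them, time stands still between calls to the robot, and variables do not carry over. Pictures are saved under pics/ and viewed, at most 14 in all, crops included, and the job is handed in when it is done.

Besides the shell and the picture viewer there is one more tool, called after "Call:" by a JSON object that holds its "method" and its "body". arm_command: Moves the arm, as the interface text tells. Its arguments: {"type":"object","properties":{"deltas":{"type":"array"},"gripper":{"type":"number"},"squeeze":{"type":"number"}},"required":["deltas"]}

```bash
mkdir -p pics
python3 - <<'E'
from plant import monitor, eyes
import cv2,json
s=monitor.read_state();print(s)
for n in ("scene","top","wrist"):
    m=eyes.camera_model(n);print(n,m)
    cv2.imwrite(f"pics/{n}0.png",eyes.read_camera(n))
E
```

```text
{'t': 0.0, 'q': array([-1.39636194e+00,  1.31144724e-01,  1.48925930e+00, -2.99201369e-05,
        1.52299523e+00, -8.54103817e-02]), 'dq': array([-4.47693180e-04,  6.36374926e-04,  2.23369670e-05,  8.49371912e-04,
        6.95691093e-04, -6.04459526e-04]), 'joint_torque': array([ 1.73171866e-03, -5.59839678e+01, -4.91762280e+01,  7.66769866e-02,
        3.57622455e-02, -1.74238676e-04]), 'tool_pos': array([ 0.15406527, -0.57930238,  0.21760824]), 'orientation': array([-3.11332657e+00, -4.06784504e-01,  1.73071930e-04]), 'force': array([-0.66410344,  0.71640138,  0.24130024]), 'wrist_torque': array([-0.0199535 ,  0.03172879, -0.05226168]), 'gripper_force': 0.0, 'opening': 0.09294287848656357}
scene {'fx': 563.4130417102301, 'fy': 563.4130417102301, 'cx': 321.16850511548495, 'cy': 244.874985463089, 'rvec': array([ 1.79572661,  1.41590426, -0.72992992]), 'tvec': array([-0.10836832, -0.26234815,  1.44611612])}
top {'fx': 445.1109583826286, 'fy': 445.1109583826286, 'cx': 316.9524398228073, 'cy': 243.2556915006099, 'rvec': array([ 2.14382101, -2.17915763,  0.13954867]), 'tvec': array([-0.00158432,  0.56665311,  0.91383993])}
wrist {'fx': 355.0164517826797, 'fy': 355.0164517826797, 'cx': 318.39443647566543, 'cy': 239.37840655247714, 'rvec': array([-2.29373569,  1.76344137,  0.26830591]), 'tvec': array([-0.59876379, -0.03389895,  0.3920665 ])}
```

View pics/top0.png

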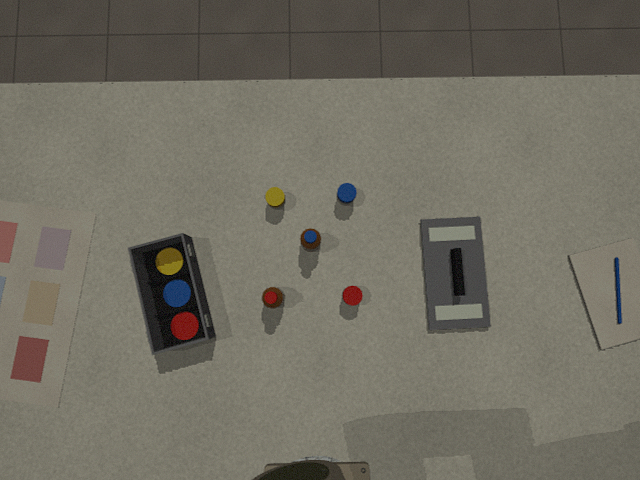

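View pics/scene0.png

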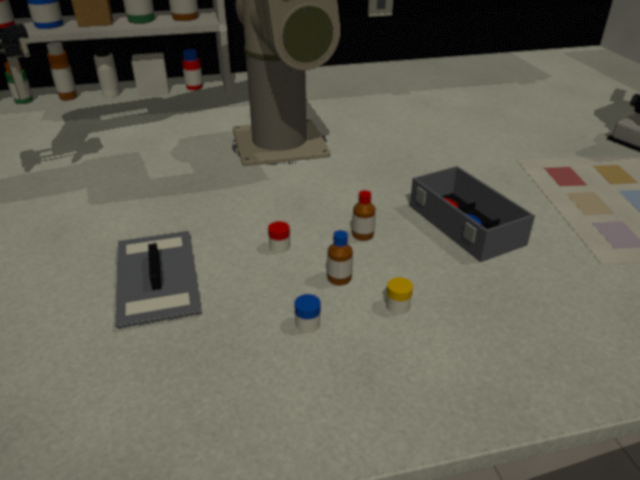

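The top view shows the discs at yellow (169,261), blue (177,293) and red (185,326). The pots are at yellow (275,197), blue (346,193) and red (352,296). The bottles are at blue (311,239) and red (272,298), and the lid grip is at about (457,272). The scene view agrees. Next I measure by colour masks in both views.

```bash
cat > h.py <<'E'
import cv2,numpy as np
from plant import monitor,eyes
HUE={'red':[(0,8),(172,180)],'blue':[(105,125)],'yellow':[(20,32)]}
def mask(img,c):
    h=cv2.cvtColor(img,cv2.COLOR_BGR2HSV);m=0
    for a,b in HUE[c]: m=m|cv2.inRange(h,(a,150,50),(b,255,255))
    return m
def blobs(img,c,amin=60):
    n,l,s,ce=cv2.connectedComponentsWithStats(mask(img,c))
    out=[]
    for i in range(1,n):
        if s[i,4]>=amin:
            cs,_=cv2.findContours((l==i).astype(np.uint8),cv2.RETR_EXTERNAL,cv2.CHAIN_APPROX_NONE)
            hull=cv2.convexHull(max(cs,key=len)); M=cv2.moments(hull)
            out.append((M['m10']/M['m00'],M['m01']/M['m00'],int(s[i,4]),int(s[i,2]),int(s[i,3])))
    return sorted(out,key=lambda o:-o[2])
def cam(m):
    R=cv2.Rodrigues(np.array(m['rvec']))[0];return R,-R.T@np.array(m['tvec'])
def ray(m,uv):
    R,C=cam(m);return C,R.T@np.array([(uv[0]-m['cx'])/m['fx'],(uv[1]-m['cy'])/m['fy'],1])
def plane(m,uv,z):
    C,d=ray(m,uv);return C+d*(z-C[2])/d[2]
def tri(m1,a,m2,b):
    C1,d1=ray(m1,a);C2,d2=ray(m2,b)
    t=np.linalg.lstsq(np.c_[d1,-d2],C2-C1,rcond=None)[0]
    p,q=C1+d1*t[0],C2+d2*t[1];return (p+q)/2,np.linalg.norm(p-q)
E
python3 - <<'E'
from h import *
np.set_printoptions(precision=4,suppress=True)
T,S,W=[eyes.camera_model(n) for n in('top','scene','wrist')]
ti,si=cv2.imread('pics/top0.png'),cv2.imread('pics/scene0.png')
for c in HUE:
    bt,bs=blobs(ti,c),blobs(si,c,30)
    print(c)
    for b in bt: print('  top',np.round(b,1),'z37',plane(T,b,.037)[:2],'z8',plane(T,b,.008)[:2])
    for b in bs: print('  scene',np.round(b,1))
    for b in bt:
        for s in bs:
            p,e=tri(T,b,S,s)
            if e<.008: print('   pair',np.round(b[:2]),np.round(s[:2]),p,round(e,4))
# lid grip : dark blob right
g=cv2.cvtColor(ti,cv2.COLOR_BGR2GRAY); k=cv2.inRange(g,0,35)
k[:,:430]=0;k[:,500:]=0
c=max(cv2.findContours(k,0,1)[0],key=cv2.contourArea);r=cv2.minAreaRect(c);print('bar',r,[plane(T,p,.044)[:2] for p in cv2.boxPoints(r)],plane(T,r[0],.044))
R=cv2.Rodrigues(monitor.read_state()['orientation'])[0];print(R)
print(cam(W))
E
```

```text
red
  top [184.3 325.3 643.   29.   29. ] z37 [0.3992 0.2674] z8 [0.3976 0.2757]
  top [352.  295.3 302.   19.   20. ] z37 [ 0.4552 -0.0825] z8 [ 0.4553 -0.085 ]
  top [270.4 296.9 137.   14.   14. ] z37 [0.4547 0.0885] z8 [0.4548 0.0913]
  scene [278.3 230.3 327.   21.   19. ]
  scene [191.1  64.7 143.   17.   10. ]
  scene [364.4 197.  138.   12.   13. ]
  scene [451.9 201.7  54.   14.   10. ]
  scene [194.1  87.   53.   15.    5. ]
  scene [ 4.9 24.7 42.  12.   6. ]
   pair [352. 295.] [278. 230.] [ 0.4554 -0.0815  0.0383] 0.0019
   pair [270. 297.] [364. 197.] [0.4546 0.084  0.087 ] 0.0008
blue
  top [176.4 292.8 607.   28.   28. ] z37 [0.4665 0.285 ] z8 [0.467  0.2939]
  top [346.4 192.2 269.   18.   19. ] z37 [ 0.6762 -0.0761] z8 [ 0.6831 -0.0784]
  top [617.7 289.3 202.    6.   65. ] z37 [ 0.4583 -0.6428] z8 [ 0.4586 -0.6626]
  top [310.  236.3 108.   11.   12. ] z37 [0.5814 0.0037] z8 [0.5855 0.0039]
  scene [307.1 306.1 483.   25.   23. ]
  scene [340.1 237.8 157.   13.   15. ]
  scene [47.3 24.6 97.  25.   6. ]
  scene [39.9  1.4 89.  27.   4. ]
  scene [189.3  55.   72.   
[... 274 characters left out ...]
 29.   27. ] z37 [0.5336 0.3024] z8 [0.5362 0.3118]
  top [274.7 196.5 288.   19.   20. ] z37 [0.6691 0.0783] z8 [0.6758 0.0809]
  scene [399.3 288.8 502.   26.   24. ]
   pair [275. 196.] [399. 289.] [0.6688 0.0787 0.039 ] 0.0012
bar ((456.90570068359375, 271.4631042480469), (47.078590393066406, 11.31696891784668), 84.80557250976562) [array([ 0.5497, -0.2895]), array([ 0.5515, -0.3135]), array([ 0.4531, -0.3169]), array([ 0.4514, -0.2932])] [ 0.5011 -0.3033  0.044 ]
[[ 0.9664  0.2569 -0.0003]
 [ 0.2569 -0.9664  0.0014]
 [ 0.0001 -0.0014 -1.    ]]
(array([[ 0.2567, -0.9665, -0.0017],
       [-0.9233, -0.2458,  0.2951],
       [-0.2856, -0.0742, -0.9555]]), array([ 0.2344, -0.5581,  0.3836]))
```

View pics/wrist0.png

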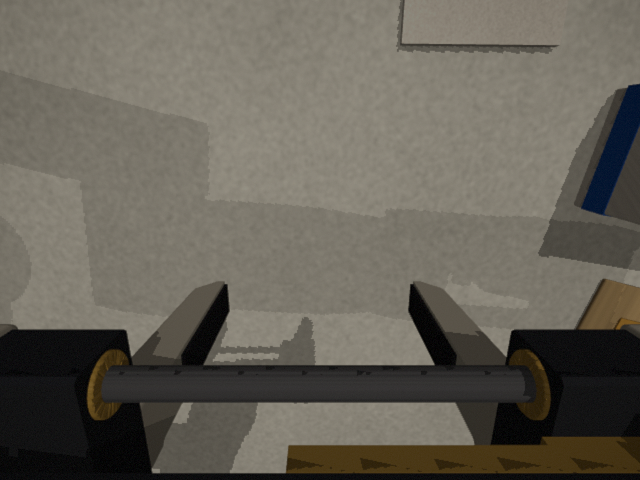

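Call:
{"method": "arm_command", "body": {"deltas": [[[2, 3.3, 0, 0, 0, 0], [2, 3.3, 0, 0, 0, 0], [2, 3.3, 0, 0, 0, 0], [2, 3.3, 0, 0, 0, 0], [2, 3.3, 0, 0, 0, 0], [2, 3.3, 0, 0, 0, 0], [2, 3.3, 0, 0, 0, 0], [2, 3.3, 0, 0, 0, 0], [2, 3.3, 0, 0, 0, 0], [2, 3.3, 0, 0, 0, 0]]], "gripper": 0.6, "squeeze": 15}}

```text
t: 0.98
tool_pos: [0.3546, -0.2481, 0.2185]
orientation: [3.115, 0.406, 0.0]
force: [0.9, -0.6, -0.4]
opening: 0.0743
gripper_force: 0.0
```

Call:
{"method": "arm_command", "body": {"deltas": [[[2, 3.3, 0, 0, 0, 0], [2, 3.3, 0, 0, 0, 0], [2, 3.3, 0, 0, 0, 0], [2, 3.3, 0, 0, 0, 0], [2, 3.3, 0, 0, 0, 0], [0, 0, 0, 0, 0, 0], [0, 0, 0, 0, 0, 0], [0, 0, 0, 0, 0, 0]]]}}

```text
t: 1.65
tool_pos: [0.4538, -0.0848, 0.2183]
orientation: [3.115, 0.409, -0.001]
force: [-0.1, -0.2, 0.3]
opening: 0.0744
gripper_force: 0.0
```

```bash
cat > look.py <<'E'
import sys
from h import *
np.set_printoptions(precision=4,suppress=True)
name,z=sys.argv[1],float(sys.argv[2])
s=monitor.read_state();W=eyes.camera_model('wrist');im=eyes.read_camera('wrist')
cv2.imwrite(f'pics/{name}.png',im)
R=cv2.Rodrigues(s['orientation'])[0]
print('t',s['t'],'tcp',s['tool_pos'],'yaw',np.degrees(np.arctan2(R[1,0],R[0,0])),'zaxis',R[:,2])
for c in HUE:
    for b in blobs(im,c,400): print(c,np.round(b,1),'at z',z,plane(W,b,z)[:2])
E
python3 look.py w1 .037
```

```text
t 1.65 tcp [ 0.4538 -0.0848  0.2183] yaw 14.953521532025372 zaxis [-0.0009 -0.0003 -1.    ]
red [ 314.3  215.4 1418.    42.    44. ] at z 0.037 [ 0.4536 -0.0803]
red [121.4 180.  995.   40.   32. ] at z 0.037 [0.4393 0.11  ]
blue [243.   51.4 974.   36.   37. ] at z 0.037 [0.5804 0.0179]
yellow [518.5 455.7 722.   74.   36. ] at z 0.037 [ 0.2195 -0.4083]
yellow [144.1 391.7 422.   27.   58. ] at z 0.037 [0.1954 0.0594]
yellow [382.9 455.6 410.   71.   22. ] at z 0.037 [ 0.1754 -0.243 ]
```

View pics/w1.png

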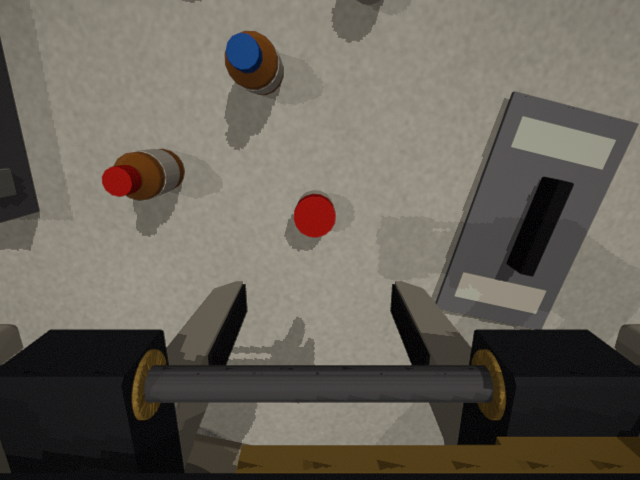

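The wrist view shows the red cap at (314,215) between the open fingers, with the bottles at (243,51) and (121,180), clear of the gripper. I go down on the red cap.

Call:
{"method": "arm_command", "body": {"deltas": [[[0.07, 0.38, -3.3, 0, 0, 0], [0, 0, -3.3, 0, 0, 0], [0, 0, -3.3, 0, 0, 0], [0, 0, -3.3, 0, 0, 0], [0, 0, -3.3, 0, 0, 0], [0, 0, -2, 0, 0, 0], [0, 0, -1, 0, 0, 0], [0, 0, -0.5, 0, 0, 0], [0, 0, 0, 0, 0, 0], [0, 0, 0, 0, 0, 0]]]}}

```text
t: 2.53
tool_pos: [0.4558, -0.0819, 0.02]
orientation: [3.115, 0.405, 0.003]
force: [-0.3, 0.3, -0.1]
opening: 0.0744
gripper_force: 0.0
```

Call:
{"method": "arm_command", "body": {"deltas": [[[0, 0, 0, 0, 0, 0], [0, 0, 0, 0, 0, 0], [0, 0, 0, 0, 0, 0], [0, 0, 0, 0, 0, 0], [0, 0, 0, 0, 0, 0], [0, 0, 0, 0, 0, 0]]], "gripper": -1}}

```text
t: 3.03
tool_pos: [0.4551, -0.081, 0.0189]
orientation: [3.115, 0.407, 0.001]
force: [-0.6, 0.4, 2.7]
opening: 0.0415
gripper_force: 15.0
```

Call:
{"method": "arm_command", "body": {"deltas": [[[0, 0, 1, 0, 0, 0], [0, 0, 3, 0, 0, 0], [0, 0, 3.5, 0, 0, 0], [0, 0, 3.5, 0, 0, 0], [0, 0, 3.5, 0, 0, 0], [-0.2, 1.5, 3.0, 0, 0, 0], [-0.5, 3.0, 0, 0, 0, 0], [-0.5, 3.0, 0, 0, 0, 0], [-0.5, 3.0, 0, 0, 0, 0], [-0.5, 3.0, 0, 0, 0, 0], [-0.5, 3.0, 0, 0, 0, 0], [-0.5, 3.0, 0, 0, 0, 0]]]}}

```text
t: 4.03
tool_pos: [0.4222, 0.1153, 0.1944]
orientation: [3.115, 0.407, 0.001]
force: [0.9, 0.2, -0.2]
opening: 0.0417
gripper_force: 15.0
```

Call:
{"method": "arm_command", "body": {"deltas": [[[-0.5, 3.0, 0, 0, 0, 0], [-0.5, 3.0, 0, 0, 0, 0], [-0.5, 3.0, 0, 0, 0, 0], [-0.5, 3.0, 0, 0, 0, 0], [-0.5, 3.0, 0, 0, 0, 0], [-0.5, 1.2, 0, 0, 0, 0], [0, 0, 0, 0, 0, 0], [0, 0, 0, 0, 0, 0], [0, 0, 0, 0, 0, 0], [0, 0, 0, 0, 0, 0]]]}}

```text
t: 4.87
tool_pos: [0.3931, 0.275, 0.1938]
orientation: [3.115, 0.405, 0.0]
force: [0.6, -0.1, -0.1]
opening: 0.0418
gripper_force: 15.0
```

```bash
python3 look.py w2 .008
```

```text
t 4.8667 tcp [0.3931 0.275  0.1938] yaw 14.82367996046923 zaxis [ 0.0002 -0.0003 -1.    ]
red [ 318.2  318.3 7021.    94.    95. ] at z 0.008 [0.2795 0.2454]
red [ 315.6  211.1 2774.    60.    59. ] at z 0.008 [0.3967 0.2792]
red [ 567.6  226.8 1165.    46.    35. ] at z 0.008 [0.4469 0.0252]
blue [ 315.9  137.3 3253.    63.    66. ] at z 0.008 [0.4662 0.297 ]
yellow [ 372.7  455.8 8851.   437.    37. ] at z 0.008 [0.1067 0.1278]
yellow [ 316.4   53.7 3978.    68.    75. ] at z 0.008 [0.5357 0.3149]
yellow [220.5 384.9 460.   20.   71. ] at z 0.008 [0.1641 0.3349]
```

View pics/w2.png

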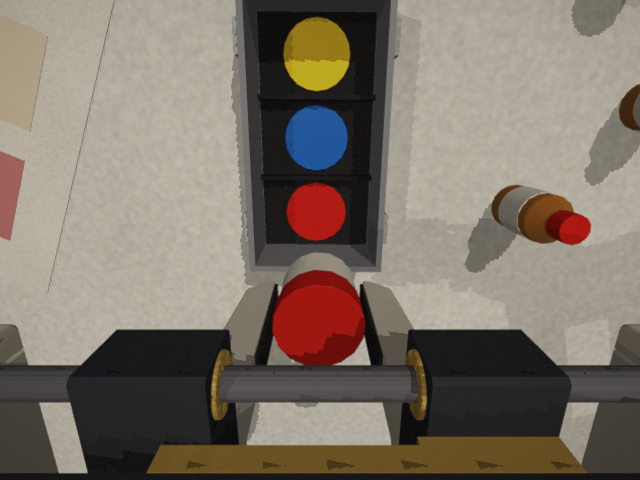

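The wrist image shows the red, blue and yellow discs at (316,211), (316,137) and (316,54), with the held red pot at (318,318). The cameras disagree by about 3 mm in y. I lower the pot part-way and compare it with the discs close up.

Call:
{"method": "arm_command", "body": {"deltas": [[[0.4, 0.25, -1.5, 0, 0, 0], [0, 0, -2.5, 0, 0, 0], [0, 0, -2.5, 0, 0, 0], [0, 0, -2.5, 0, 0, 0], [0, 0, -2.5, 0, 0, 0], [0, 0, -1.5, 0, 0, 0], [0, 0, 0, 0, 0, 0], [0, 0, 0, 0, 0, 0], [0, 0, 0, 0, 0, 0], [0, 0, 0, 0, 0, 0]]]}}

```text
t: 5.75
tool_pos: [0.3983, 0.2789, 0.0655]
orientation: [-3.114, -0.406, -0.004]
force: [-1.1, -1.1, -0.9]
opening: 0.0414
gripper_force: 15.0
```

```bash
cat >> look.py <<'E'
print('held cap at',[plane(W,b,s['tool_pos'][2]+.018)[:2]-s['tool_pos'][:2] for b in blobs(im,sys.argv[3],400)[:1]] if len(sys.argv)>3 else '')
E
python3 look.py w3 .008 red
python3 - <<'E'
from h import *
W=eyes.camera_model('wrist')
m=dict(W);R,C=cam(W);print(C,R)
# held cap in w2, cam->TCP offset same
s=monitor.read_state();p=s['tool_pos']
print(plane(W,(318.2,318.3),p[2]+.018)-p)
E
```

```text
t 5.75 tcp [0.3983 0.2789 0.0655] yaw 14.855506104184524 zaxis [ 0.0027  0.0014 -1.    ]
red [ 318.3  318.5 7110.    94.    95. ] at z 0.008 [0.3555 0.2679]
red [ 318.1  254.5 3107.    91.    66. ] at z 0.008 [0.4017 0.2804]
blue [ 318.8  151.  7652.    98.   101. ] at z 0.008 [0.4667 0.2972]
yellow [  373.   456. 11206.   438.    36.] at z 0.008 [0.2461 0.1932]
yellow [ 319.8   34.3 7134.   109.    80. ] at z 0.008 [0.5282 0.3129]
yellow [220.5 384.9 556.   20.   70. ] at z 0.008 [0.2824 0.3248]
yellow [416.7 384.4 511.   20.   70. ] at z 0.008 [0.3208 0.1823]
held cap at [array([-0.0014, -0.    ])]
[0.47804508 0.3002831  0.23146461] [[ 0.25642823 -0.96656276 -0.00099302]
 [-0.92426039 -0.2455058   0.29235189]
 [-0.28282024 -0.07404947 -0.9563103 ]]
[-1.22963015e-03  5.78654531e-05  1.80000000e-02]
```

View pics/w3.png

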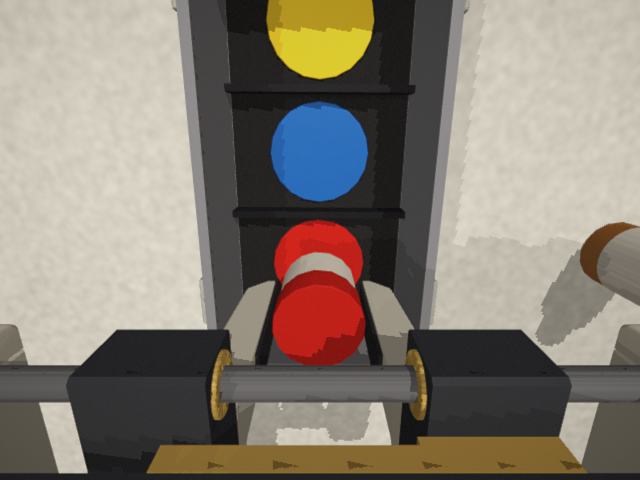

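The pot (column 318) lines up with the discs (blue at column 319). I lower it and release with the fingers only partly opened.

Call:
{"method": "arm_command", "body": {"deltas": [[[0, 0, -1.5, 0, 0, 0], [0, 0, -1.2, 0, 0, 0], [0, 0, -0.5, 0, 0, 0], [0, 0, -0.3, 0, 0, 0], [0, 0, -0.1, 0, 0, 0], [0, 0, 0, 0, 0, 0], [0, 0, 0, 0, 0, 0], [0, 0, 0, 0, 0, 0]]]}}

```text
t: 6.47
tool_pos: [0.3973, 0.2787, 0.0282]
orientation: [-3.115, -0.407, -0.001]
force: [-0.5, -0.0, -0.6]
opening: 0.0418
gripper_force: 15.0
```

Call:
{"method": "arm_command", "body": {"deltas": [[[0, 0, -0.1, 0, 0, 0], [0, 0, 0, 0, 0, 0], [0, 0, 0, 0, 0, 0]]]}}

```text
t: 6.72
tool_pos: [0.3972, 0.2786, 0.027]
orientation: [-3.115, -0.407, -0.001]
force: [1.0, 0.5, 0.3]
opening: 0.0417
gripper_force: 15.0
```

Call:
{"method": "arm_command", "body": {"deltas": [[[0, 0, 0, 0, 0, 0], [0, 0, 0, 0, 0, 0], [0, 0, 0, 0, 0, 0], [0, 0, 0, 0, 0, 0], [0, 0, 1, 0, 0, 0], [0, 0, 2, 0, 0, 0], [0, 0, 3, 0, 0, 0], [0, 0, 4, 0, 0, 0], [0, 0, 4, 0, 0, 0], [0, 0, 3, 0, 0, 0], [0, 0, 0, 0, 0, 0], [0, 0, 0, 0, 0, 0]]], "gripper": 0.2}}

```text
t: 7.72
tool_pos: [0.3984, 0.2793, 0.2001]
orientation: [-3.113, -0.407, -0.009]
force: [0.0, 0.2, -1.2]
opening: 0.0556
gripper_force: 0.0
```

```bash
python3 look.py w4 .045;python3 look.py w4b .008|grep -E 'blue|yellow'
```

```text
t 7.7167 tcp [0.3984 0.2793 0.2001] yaw 14.88787454093062 zaxis [ 0.0051  0.0029 -1.    ]
red [ 318.9  218.7 2644.    59.    62. ] at z 0.045 [0.4032 0.2807]
red [ 564.4  233.3 1098.    44.    34. ] at z 0.045 [0.4489 0.0541]
blue [ 319.5  145.2 3076.    62.    64. ] at z 0.045 [0.4672 0.2972]
yellow [ 320.1   64.5 3729.    66.    72. ] at z 0.045 [0.5294 0.3132]
yellow [398.8 459.8 670.   96.   27. ] at z 0.045 [0.1487 0.1167]
yellow [188.8 384.7 465.   25.   71. ] at z 0.045 [0.1892 0.3692]
held cap at 
blue [ 318.9  143.1 3131.    63.    65. ] at z 0.008 [0.466  0.2969]
yellow [ 319.5   61.4 3807.    66.    74. ] at z 0.008 [0.5354 0.3148]
yellow [413.  458.8 481.   67.   28. ] at z 0.008 [0.1164 0.0779]
yellow [447.9 383.8 426.   26.   70. ] at z 0.008 [0.2369 0.0761]
```

View pics/w4.png

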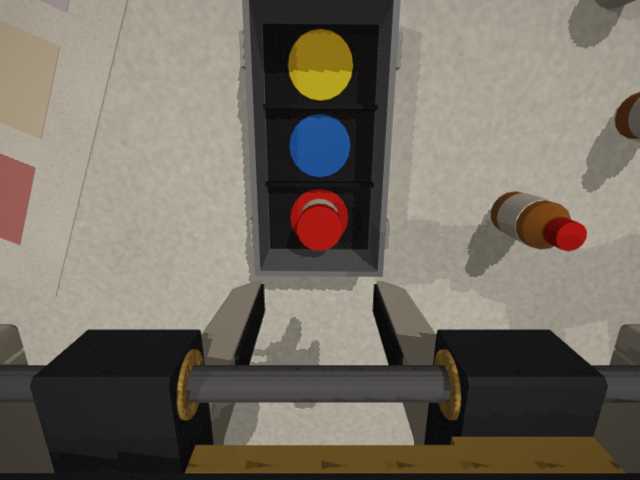

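The image shows the red pot upright on its disc at (319,229). I check its offset along x from its far rim edge.

Run:
```python
from h import *
W=eyes.camera_model('wrist');im=cv2.imread('pics/w4b.png')
m=mask(im,'red')[150:280,280:360]
ys,xs=np.nonzero(m);yb=ys.max()+150;
# width profile near the bottom and top
for y in list(range(ys.min(),ys.min()+4))+list(range(ys.max()-50,ys.max()+1,3)): print(y+150,np.nonzero(m[y])[0][[0,-1]]+280,m[y].astype(bool).sum())
ax=np.array([.968,.250])
p=plane(W,(319,yb+.8),.054)[:2]+.021*ax
q=plane(W,(319,ys.min()+150-.3),.008)[:2]-.030*ax
b=plane(W,(318.9,143.1),.008)[:2]-.072*ax
print('pot',p,'disc by edge',q,'disc by blue',b)
```

```text
187 [315 321] 7
188 [310 327] 18
189 [308 330] 23
190 [305 332] 28
199 [294 342] 31
202 [293 344] 30
205 [291 345] 45
208 [290 346] 52
211 [290 347] 57
214 [289 347] 59
217 [289 347] 59
220 [290 347] 58
223 [290 346] 57
226 [291 345] 55
229 [293 344] 52
232 [295 342] 48
235 [297 340] 44
238 [298 338] 41
241 [301 337] 37
244 [303 333] 31
247 [309 329] 21
pot [0.39552169 0.27758732] disc by edge [0.39524738 0.27783344] disc by blue [0.39516993 0.2782347 ]
```

Call:
{"method": "arm_command", "body": {"deltas": [[[3, -2.2, 0, 0, 0, 0], [3, -2.2, 0, 0, 0, 0], [3, -2.2, 0, 0, 0, 0], [3, -2.2, 0, 0, 0, 0], [3, -2.2, 0, 0, 0, 0], [3, -2.2, 0, 0, 0, 0], [3, -2.2, 0, 0, 0, 0], [3, -2.2, 0, 0, 0, 0], [3.1, -2.3, 0, 0, 0, 0], [0, 0, 0, 0, 0, 0], [0, 0, 0, 0, 0, 0], [0, 0, 0, 0, 0, 0]]], "gripper": 0.6}}

```text
t: 8.82
tool_pos: [0.6666, 0.0795, 0.1943]
orientation: [-3.114, -0.406, 0.006]
force: [-0.1, -0.6, 0.1]
opening: 0.0744
gripper_force: 0.0
```

```bash
python3 look.py w5 .037
```

```text
t 8.8167 tcp [0.6666 0.0795 0.1943] yaw 14.858229500761038 zaxis [-0.004   0.0002 -1.    ]
red [257.2 433.4 534.   27.   24. ] at z 0.037 [0.4057 0.0837]
blue [ 475.8  254.4 1563.    46.    44. ] at z 0.037 [ 0.6741 -0.075 ]
blue [371.7 352.1 655.   29.   29. ] at z 0.037 [ 0.5435 -0.0108]
blue [ 79.4 321.2 533.   35.   18. ] at z 0.037 [0.5015 0.2905]
yellow [ 447.4  456.  5897.   404.    36. ] at z 0.037 [ 0.4305 -0.1396]
yellow [ 317.9  221.3 1643.    45.    47. ] at z 0.037 [0.6668 0.0806]
yellow [  69.6  281.5 1138.    42.    35. ] at z 0.037 [0.5442 0.3025]
yellow [145.  386.6 472.   25.   70. ] at z 0.037 [0.4376 0.2159]
held cap at
```

Call:
{"method": "arm_command", "body": {"deltas": [[[0.15, 0.05, -3.3, 0, 0, 0], [0, 0, -3.3, 0, 0, 0], [0, 0, -3.3, 0, 0, 0], [0, 0, -3.3, 0, 0, 0], [0, 0, -2.3, 0, 0, 0], [0, 0, -1.3, 0, 0, 0], [0, 0, -0.7, 0, 0, 0], [0, 0, 0, 0, 0, 0], [0, 0, 0, 0, 0, 0], [0, 0, 0, 0, 0, 0], [0, 0, 0, 0, 0, 0]]]}}

```text
t: 9.78
tool_pos: [0.6711, 0.0801, 0.0242]
orientation: [3.115, 0.407, 0.006]
force: [0.1, -0.2, 0.3]
opening: 0.0743
gripper_force: 0.0
```

Call:
{"method": "arm_command", "body": {"deltas": [[[-0.2, 0, -0.4, 0, 0, 0], [0, 0, 0, 0, 0, 0], [0, 0, 0, 0, 0, 0], [0, 0, 0, 0, 0, 0]]]}}

```text
t: 10.12
tool_pos: [0.6673, 0.0798, 0.0176]
orientation: [-3.115, -0.407, 0.0]
force: [0.3, 0.2, -0.3]
opening: 0.0745
gripper_force: 0.0
```

Call:
{"method": "arm_command", "body": {"deltas": [[[0.1, 0, 0.1, 0, 0, 0], [0, 0, 0, 0, 0, 0], [0, 0, 0, 0, 0, 0]]]}}

```text
t: 10.37
tool_pos: [0.6686, 0.0799, 0.0188]
orientation: [3.115, 0.407, 0.001]
force: [0.6, 0.8, -0.1]
opening: 0.0744
gripper_force: 0.0
```

Call:
{"method": "arm_command", "body": {"deltas": [[[0, 0, 0, 0, 0, 0], [0, 0, 0, 0, 0, 0], [0, 0, 0, 0, 0, 0], [0, 0, 0, 0, 0, 0], [0, 0, 0, 0, 0, 0], [0, 0, 0, 0, 0, 0], [0, 0, 0, 0, 0, 0]]], "gripper": -1}}

```text
t: 10.95
tool_pos: [0.6683, 0.08, 0.0186]
orientation: [-3.115, -0.407, 0.0]
force: [-0.5, 0.9, -1.0]
opening: 0.0416
gripper_force: 15.0
```

Call:
{"method": "arm_command", "body": {"deltas": [[[0, 0, 1, 0, 0, 0], [0, 0, 3, 0, 0, 0], [0, 0, 3.5, 0, 0, 0], [0, 0, 3.5, 0, 0, 0], [-1.6, 2.9, 2, 0, 0, 0], [-1.6, 2.9, 0, 0, 0, 0], [-1.6, 2.9, 0, 0, 0, 0], [-1.6, 2.9, 0, 0, 0, 0], [-1.6, 2.9, 0, 0, 0, 0], [-1.6, 2.9, 0, 0, 0, 0], [-1.6, 2.9, 0, 0, 0, 0], [-1.6, 2.9, 0, 0, 0, 0]]]}}

```text
t: 11.95
tool_pos: [0.5395, 0.3133, 0.1497]
orientation: [-3.115, -0.407, -0.001]
force: [0.5, 1.5, -0.4]
opening: 0.0419
gripper_force: 15.0
```

Call:
{"method": "arm_command", "body": {"deltas": [[[-0.4, 0.3, 0, 0, 0, 0], [0, 0, -1, 0, 0, 0], [0, 0, -2, 0, 0, 0], [0, 0, -2, 0, 0, 0], [0, 0, -2, 0, 0, 0], [0, 0, -1, 0, 0, 0], [0, 0, 0, 0, 0, 0], [0, 0, 0, 0, 0, 0], [0, 0, 0, 0, 0, 0], [0, 0, 0, 0, 0, 0], [0, 0, 0, 0, 0, 0]]]}}

```text
t: 12.87
tool_pos: [0.5374, 0.3153, 0.0703]
orientation: [-3.114, -0.407, -0.004]
force: [0.3, 0.8, 0.0]
opening: 0.0415
gripper_force: 15.0
```

```bash
python3 look.py w6 .008 yellow; python3 -c "
from plant import monitor;s=monitor.read_state();print(s['tool_pos'],s['dq'])"
```

```text
t 12.8667 tcp [0.5374 0.3153 0.0703] yaw 14.879639787146061 zaxis [ 0.0023  0.0011 -1.    ]
red [ 317.4  424.6 1166.    74.    41. ] at z 0.008 [0.3998 0.2799]
yellow [ 318.4  319.2 7078.    95.    94. ] at z 0.008 [0.4915 0.3035]
yellow [ 318.8  259.  2173.    88.    45. ] at z 0.008 [0.5363 0.3151]
held cap at [array([-0.0017, -0.0001])]
[0.53722623 0.31527215 0.0700232 ] [ 0.00373316  0.00303677  0.00671151 -0.00116395 -0.00115299  0.00127123]
```

View pics/w6.png

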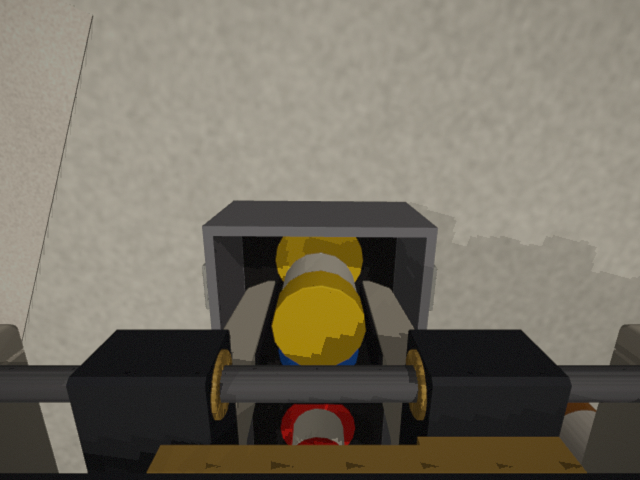

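The yellow pot is in line with the yellow disc at (319,259), and the walls are clear. I lower it.

Call:
{"method": "arm_command", "body": {"deltas": [[[0, 0, -1.2, 0, 0, 0], [0, 0, -1.5, 0, 0, 0], [0, 0, -1, 0, 0, 0], [0, 0, -0.4, 0, 0, 0], [0, 0, 0, 0, 0, 0], [0, 0, 0, 0, 0, 0], [0, 0, 0, 0, 0, 0], [0, 0, 0, 0, 0, 0], [0, 0, 0, 0, 0, 0]]]}}

```text
t: 13.67
tool_pos: [0.5364, 0.315, 0.0277]
orientation: [-3.115, -0.407, -0.0]
force: [-0.4, 0.6, -0.7]
opening: 0.0416
gripper_force: 15.0
```

Call:
{"method": "arm_command", "body": {"deltas": [[[0, 0, -0.1, 0, 0, 0], [0, 0, 0, 0, 0, 0], [0, 0, 0, 0, 0, 0]]]}}

```text
t: 13.92
tool_pos: [0.5363, 0.3149, 0.0266]
orientation: [3.115, 0.407, -0.0]
force: [0.0, 0.6, -0.9]
opening: 0.0419
gripper_force: 15.0
```

Call:
{"method": "arm_command", "body": {"deltas": [[[0, 0, 0, 0, 0, 0], [0, 0, 0, 0, 0, 0], [0, 0, 0, 0, 0, 0], [0, 0, 0, 0, 0, 0], [0, 0, 1, 0, 0, 0], [0, 0, 2, 0, 0, 0], [0, 0, 3, 0, 0, 0], [0, 0, 4, 0, 0, 0], [0, 0, 4, 0, 0, 0], [0, 0, 3, 0, 0, 0], [0, 0, 0, 0, 0, 0], [0, 0, 0, 0, 0, 0]]], "gripper": 0.2}}

```text
t: 14.92
tool_pos: [0.5381, 0.3158, 0.2009]
orientation: [-3.113, -0.407, -0.01]
force: [0.1, -0.6, -0.2]
opening: 0.0556
gripper_force: 0.0
```

```bash
python3 look.py w7 .03
```

```text
t 14.9167 tcp [0.5381 0.3158 0.2009] yaw 14.886412319012724 zaxis [ 0.006   0.0029 -1.    ]
red [ 318.6  341.7 1635.    52.    48. ] at z 0.03 [0.4068 0.2812]
blue [ 318.7  281.2 2188.    56.    51. ] at z 0.03 [0.4756 0.2994]
yellow [ 319.3  221.1 2528.    58.    58. ] at z 0.03 [0.5372 0.3153]
held cap at
```

Call:
{"method": "arm_command", "body": {"deltas": [[[1.3, -3.6, 0, 0, 0, 0], [1.3, -3.6, 0, 0, 0, 0], [1.3, -3.6, 0, 0, 0, 0], [1.3, -3.6, 0, 0, 0, 0], [1.3, -3.6, 0, 0, 0, 0], [1.3, -3.6, 0, 0, 0, 0], [1.3, -3.6, 0, 0, 0, 0], [1.3, -3.6, 0, 0, 0, 0], [1.3, -3.6, 0, 0, 0, 0], [1.3, -3.6, 0, 0, 0, 0], [1, -3, 0, 0, 0, 0], [0, 0, 0, 0, 0, 0]]], "gripper": 0.6}}

```text
t: 15.97
tool_pos: [0.6758, -0.0813, 0.1936]
orientation: [3.115, 0.399, -0.006]
force: [0.2, 0.8, -0.3]
opening: 0.0746
gripper_force: 0.0
```

Call:
{"method": "arm_command", "body": {"deltas": [[[0, 0, 0, 0, 0, 0], [0, 0, 0, 0, 0, 0], [0, 0, 0, 0, 0, 0], [0, 0, 0, 0, 0, 0], [0, 0, 0, 0, 0, 0], [0, 0, 0, 0, 0, 0]]]}}

```text
t: 16.47
tool_pos: [0.6763, -0.074, 0.1968]
orientation: [3.115, 0.409, 0.0]
force: [0.2, -0.3, 0.7]
opening: 0.0742
gripper_force: 0.0
```

```bash
python3 look.py w8 .037
```

```text
t 16.4667 tcp [ 0.6763 -0.074   0.1968] yaw 14.96639539237933 zaxis [ 0.0002  0.     -1.    ]
blue [ 317.6  224.6 1560.    44.    46. ] at z 0.037 [ 0.6734 -0.0737]
yellow [ 541.6  455.  2085.   206.    36. ] at z 0.037 [ 0.47   -0.4017]
yellow [142.6 388.1 418.   20.   69. ] at z 0.037 [0.4436 0.0648]
held cap at
```

View pics/w7.png

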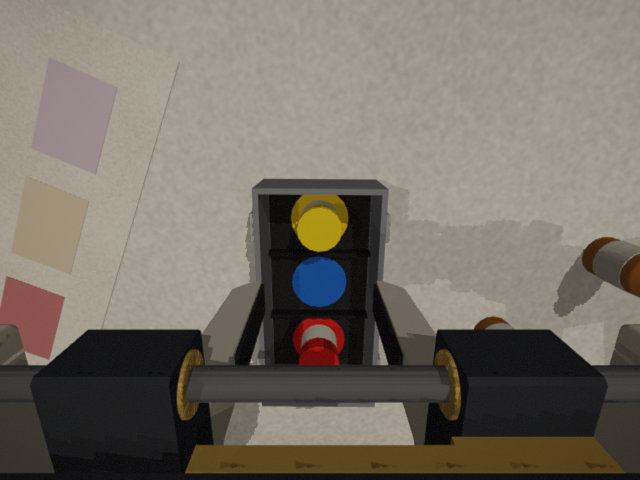

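The yellow pot stands upright and centred at (319,229), the same appearance as the red one. Next is the blue pot.

Call:
{"method": "arm_command", "body": {"deltas": [[[-0.1, 0, -3.3, 0, 0, 0], [0, 0, -3.3, 0, 0, 0], [0, 0, -3.3, 0, 0, 0], [0, 0, -3.3, 0, 0, 0], [0, 0, -2.5, 0, 0, 0], [0, 0, -1.4, 0, 0, 0], [0, 0, -0.7, 0, 0, 0], [0, 0, 0, 0, 0, 0], [0, 0, 0, 0, 0, 0], [0, 0, 0, 0, 0, 0], [0, 0, 0, 0, 0, 0], [0, 0, 0, 0, 0, 0]]]}}

```text
t: 17.52
tool_pos: [0.6767, -0.0753, 0.0206]
orientation: [3.114, 0.407, 0.004]
force: [0.3, -0.2, -0.4]
opening: 0.0742
gripper_force: 0.0
```

Call:
{"method": "arm_command", "body": {"deltas": [[[0, 0, 0, 0, 0, 0], [0, 0, 0, 0, 0, 0], [0, 0, 0, 0, 0, 0]]]}}

```text
t: 17.77
tool_pos: [0.6755, -0.0751, 0.0189]
orientation: [3.115, 0.407, 0.001]
force: [0.0, -1.1, 0.1]
opening: 0.074
gripper_force: 0.0
```

Call:
{"method": "arm_command", "body": {"deltas": [[[0, 0, 0, 0, 0, 0], [0, 0, 0, 0, 0, 0], [0, 0, 0, 0, 0, 0], [0, 0, 0, 0, 0, 0], [0, 0, 0, 0, 0, 0], [0, 0, 0, 0, 0, 0], [0, 0, 0, 0, 0, 0]]], "gripper": -1}}

```text
t: 18.35
tool_pos: [0.6753, -0.075, 0.0186]
orientation: [-3.115, -0.407, 0.0]
force: [0.3, 0.5, 0.2]
opening: 0.0416
gripper_force: 15.0
```

Call:
{"method": "arm_command", "body": {"deltas": [[[0, 0, 1, 0, 0, 0], [0, 0, 3, 0, 0, 0], [0, 0, 3.5, 0, 0, 0], [0, 0, 3.5, 0, 0, 0], [0, 0, 3.5, 0, 0, 0], [-1.0, 1.6, 2, 0, 0, 0], [-1.9, 3.4, 0, 0, 0, 0], [-1.9, 3.4, 0, 0, 0, 0], [-1.9, 3.4, 0, 0, 0, 0], [-1.9, 3.4, 0, 0, 0, 0], [-1.9, 3.4, 0, 0, 0, 0], [-1.9, 3.4, 0, 0, 0, 0]]]}}

```text
t: 19.35
tool_pos: [0.5503, 0.1463, 0.1846]
orientation: [-3.115, -0.407, -0.002]
force: [0.2, 0.6, -1.5]
opening: 0.0413
gripper_force: 15.0
```

Call:
{"method": "arm_command", "body": {"deltas": [[[-1.9, 3.4, 0, 0, 0, 0], [-1.9, 3.4, 0, 0, 0, 0], [-1.9, 3.4, 0, 0, 0, 0], [-1.9, 3.4, 0, 0, 0, 0], [-0.9, 1.6, 0, 0, 0, 0], [0, 0, 0, 0, 0, 0], [0, 0, 0, 0, 0, 0], [0, 0, 0, 0, 0, 0], [0, 0, 0, 0, 0, 0], [0, 0, 0, 0, 0, 0], [0, 0, 0, 0, 0, 0], [0, 0, 0, 0, 0, 0]]]}}

```text
t: 20.35
tool_pos: [0.4668, 0.2962, 0.1836]
orientation: [3.115, 0.405, -0.0]
force: [-0.6, 0.4, -1.4]
opening: 0.0414
gripper_force: 15.0
```

Call:
{"method": "arm_command", "body": {"deltas": [[[0, 0.05, -1.4, 0, 0, 0], [0, 0, -2.5, 0, 0, 0], [0, 0, -2.5, 0, 0, 0], [0, 0, -2.5, 0, 0, 0], [0, 0, -1.5, 0, 0, 0], [0, 0, -1, 0, 0, 0], [0, 0, 0, 0, 0, 0], [0, 0, 0, 0, 0, 0], [0, 0, 0, 0, 0, 0], [0, 0, 0, 0, 0, 0], [0, 0, 0, 0, 0, 0]]]}}

```text
t: 21.27
tool_pos: [0.4673, 0.2979, 0.0711]
orientation: [-3.114, -0.407, -0.004]
force: [-0.3, -0.1, -0.3]
opening: 0.0413
gripper_force: 15.0
```

```bash
python3 look.py w9 .008 blue
```

```text
t 21.2667 tcp [0.4673 0.2979 0.0711] yaw 14.885017830079866 zaxis [ 0.0022  0.0011 -1.    ]
red [319.  409.4 753.   60.   18. ] at z 0.008 [0.3436 0.265 ]
blue [ 318.3  319.5 7023.    94.    93. ] at z 0.008 [0.4207 0.286 ]
blue [ 320.1  251.4 3170.    88.    65. ] at z 0.008 [0.4714 0.2982]
yellow [  372.3   456.  10573.    439.     36. ] at z 0.008 [0.3092 0.21  ]
yellow [ 320.8  149.9 7403.    96.    99. ] at z 0.008 [0.5364 0.3151]
yellow [220.6 384.9 537.   20.   70. ] at z 0.008 [0.3464 0.3443]
yellow [417.1 383.4 479.   20.   71. ] at z 0.008 [0.3868 0.1982]
held cap at [array([-0.0018, -0.0001])]
```

Call:
{"method": "arm_command", "body": {"deltas": [[[0, -0.05, -1.2, 0, 0, 0], [0, 0, -1.5, 0, 0, 0], [0, 0, -1, 0, 0, 0], [0, 0, -0.5, 0, 0, 0], [0, 0, 0, 0, 0, 0], [0, 0, 0, 0, 0, 0], [0, 0, 0, 0, 0, 0], [0, 0, 0, 0, 0, 0], [0, 0, 0, 0, 0, 0]]]}}

```text
t: 22.07
tool_pos: [0.4665, 0.297, 0.0279]
orientation: [-3.115, -0.407, -0.001]
force: [0.5, 0.4, 0.6]
opening: 0.0415
gripper_force: 15.0
```

Next I release the blue pot, check it, and fly to the lid.

Call:
{"method": "arm_command", "body": {"deltas": [[[0, 0, -0.1, 0, 0, 0], [0, 0, 0, 0, 0, 0], [0, 0, 0, 0, 0, 0]]]}}

```text
t: 22.32
tool_pos: [0.4663, 0.2969, 0.0266]
orientation: [-3.115, -0.407, -0.0]
force: [0.2, 0.0, -0.6]
opening: 0.0412
gripper_force: 15.0
```

Call:
{"method": "arm_command", "body": {"deltas": [[[0, 0, 0, 0, 0, 0], [0, 0, 0, 0, 0, 0], [0, 0, 0, 0, 0, 0], [0, 0, 0, 0, 0, 0], [0, 0, 1, 0, 0, 0], [0, 0, 2, 0, 0, 0], [0, 0, 3, 0, 0, 0], [0, 0, 4, 0, 0, 0], [0, 0, 4, 0, 0, 0], [0, 0, 3, 0, 0, 0], [0, 0, 0, 0, 0, 0], [0, 0, 0, 0, 0, 0]]], "gripper": 0.2}}

```text
t: 23.32
tool_pos: [0.468, 0.2978, 0.2005]
orientation: [-3.113, -0.407, -0.009]
force: [-0.1, -0.4, -0.7]
opening: 0.0561
gripper_force: 0.0
```

```bash
python3 look.py w10 .03
```

```text
t 23.3167 tcp [0.468  0.2978 0.2005] yaw 14.889334301330328 zaxis [ 0.0056  0.0029 -1.    ]
red [ 318.8  286.3 2395.    56.    64. ] at z 0.03 [0.4002 0.28  ]
red [547.7 312.2 943.   40.   34. ] at z 0.03 [0.4336 0.0389]
blue [ 319.3  219.4 2617.    58.    63. ] at z 0.03 [0.4688 0.2977]
yellow [ 319.9  145.4 3089.    62.    64. ] at z 0.03 [0.5364 0.3151]
yellow [249.5 459.3 724.   95.   27. ] at z 0.03 [0.1565 0.3026]
yellow [348.2 458.8 477.   61.   27. ] at z 0.03 [0.1884 0.1866]
yellow [187.8 380.9 448.   26.   69. ] at z 0.03 [0.25   0.3928]
yellow [449.5 385.1 431.   22.   69. ] at z 0.03 [0.3207 0.1059]
held cap at
```

View pics/w10.png

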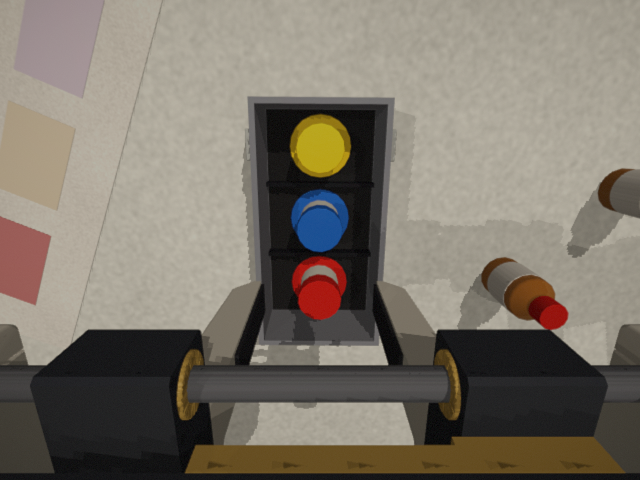

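All three pots stand upright and centred: yellow (320,146), blue (320,228), red (320,297). Now the lid.

Call:
{"method": "arm_command", "body": {"deltas": [[[0.2, -3.5, 0.5, 0, 0, 0], [0.2, -3.5, 0.5, 0, 0, 0], [0.2, -3.5, 0.5, 0, 0, 0], [0.2, -3.5, 0.5, 0, 0, 0], [0.2, -3.5, 0, 0, 0, 0], [0.2, -3.5, 0, 0, 0, 0], [0.2, -3.5, 0, 0, 0, 0], [0.2, -3.5, 0, 0, 0, 0], [0.2, -3.5, 0, 0, 0, 0], [0.2, -3.5, 0, 0, 0, 0], [0.2, -3.5, 0, 0, 0, 0], [0.2, -3.5, 0, 0, 0, 0]]], "gripper": 0}}

```text
t: 24.37
tool_pos: [0.4889, -0.1244, 0.2146]
orientation: [-3.114, -0.407, 0.005]
force: [0.5, -0.2, -0.1]
opening: 0.0466
gripper_force: 0.0
```

Call:
{"method": "arm_command", "body": {"deltas": [[[0.2, -3.5, 0, 0, 0, 0], [0.2, -3.5, 0, 0, 0, 0], [0.2, -3.5, 0, 0, 0, 0], [0.2, -3.5, 0, 0, 0, 0], [0.2, -3.5, 0, 0, 0, 0], [0.2, -3.5, 0, 0, 0, 0], [0, -3, 0, 0, 0, 0], [0, 0, 0, 0, 0, 0], [0, 0, 0, 0, 0, 0], [0, 0, 0, 0, 0, 0], [0, 0, 0, 0, 0, 0], [0, 0, 0, 0, 0, 0]]], "squeeze": 40}}

```text
t: 25.37
tool_pos: [0.5025, -0.3617, 0.2163]
orientation: [-3.114, -0.409, 0.001]
force: [0.2, 0.1, -0.6]
opening: 0.0464
gripper_force: 0.0
```

```bash
python3 look.py w11 .03
```

```text
t 25.3667 tcp [ 0.5025 -0.3617  0.2163] yaw 14.966904716386034 zaxis [-0.0004  0.0006 -1.    ]
blue [562.8 298.5 610.   49.   81. ] at z 0.03 [ 0.4812 -0.6436]
yellow [ 323.1  456.5 4090.   310.    36. ] at z 0.03 [ 0.1981 -0.4488]
yellow [492.2 453.  838.   75.   36. ] at z 0.03 [ 0.2595 -0.6553]
yellow [565.4 455.8 515.   52.   36. ] at z 0.03 [ 0.2795 -0.7476]
held cap at
```

View pics/w11.png

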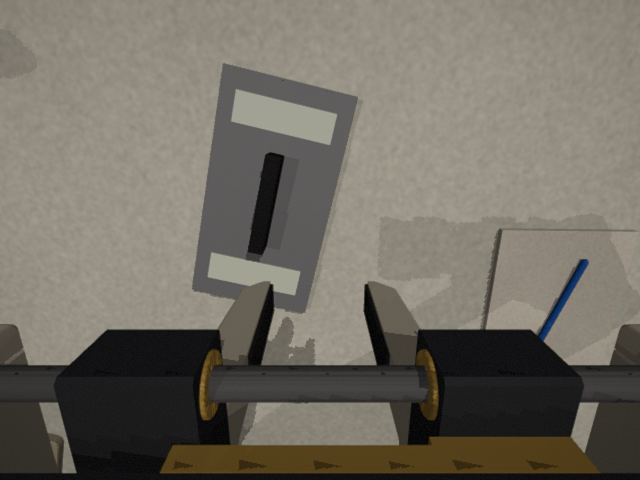

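The lid lies with plate corners at about (223,64), (357,98), (305,312), (193,290) and the bar at about (265,203). I compute its pose.

```bash
cat > lid.py <<'E'
import sys
from h import *
np.set_printoptions(precision=4,suppress=True)
W=eyes.camera_model('wrist');T=eyes.camera_model('top');s=monitor.read_state()
im=cv2.imread('pics/w11.png');ti=cv2.imread('pics/top0.png')
def quad(im,box,lo,hi):
    g=cv2.cvtColor(im,cv2.COLOR_BGR2GRAY);m=cv2.inRange(g,lo,hi);k=np.zeros_like(m);x0,y0,x1,y1=box;k[y0:y1,x0:x1]=m[y0:y1,x0:x1]
    k=cv2.morphologyEx(k,cv2.MORPH_OPEN,np.ones((3,3)))
    c=cv2.convexHull(max(cv2.findContours(k,0,1)[0],key=cv2.contourArea))
    return c[:,0,:]
def corners(h):
    _,_=0,0
    e=.02
    a=h
    while len(a)>4: a=cv2.approxPolyDP(h.reshape(-1,1,2),e*cv2.arcLength(h,True),True)[:,0];e+=.01
    return a
b=quad(im,(235,140,300,270),0,40);print('bar hull',b.min(0),b.max(0))
r=cv2.minAreaRect(b);print(r)
p=[plane(W,c,.044)[:2] for c in cv2.boxPoints(r)];print(np.array(p))
# plate: non-background (saturation/brightness)
hsv=cv2.cvtColor(im,cv2.COLOR_BGR2HSV);print('plate hsv',hsv[180,225],'bg',hsv[150,420])
pts=np.array([(223,64),(357,98),(305,312),(193,290)],float)
P=np.array([plane(W,c,.014)[:2] for c in pts]);print('plate',P,'c',P.mean(0),np.linalg.norm(P-np.roll(P,1,0),axis=1))
for i,j in((3,0),(2,1)): d=P[j]-P[i];print('ang',np.degrees(np.arctan2(d[1],d[0])))
for i,j in((0,1),(3,2)): d=P[j]-P[i];print('ang',np.degrees(np.arctan2(d[1],d[0]))+90)
t=np.array([(420,219),(479,217),(490,327),(430,331.)])
Q=np.array([plane(T,c,.014)[:2] for c in t]);print('top plate c',Q.mean(0));
print('tri plate', *[tri(W,a,T,b) for a,b in zip(pts,t)])
E
python3 lid.py
```

```text
bar hull [248 153] [283 254]
((264.9549255371094, 203.19503784179688), (18.67913246154785, 101.99295806884766), 11.16487979888916)
[[ 0.4507 -0.2997]
 [ 0.5517 -0.2977]
 [ 0.5529 -0.3149]
 [ 0.4517 -0.3183]]
plate hsv [15  5 93] bg [ 22  29 157]
plate [[ 0.6168 -0.2379]
 [ 0.6208 -0.3685]
 [ 0.3837 -0.3771]
 [ 0.3779 -0.2473]] c [ 0.4998 -0.3077] [0.239  0.1307 0.2372 0.13  ]
ang 2.2517806376720237
ang 2.0835942826663905
ang 1.7506223380505332
ang 2.569501413388636
top plate c [ 0.5002 -0.308 ]
tri plate (array([ 0.6178, -0.238 ,  0.0152]), np.float64(0.0022556716630403937)) (array([ 0.6212, -0.3684,  0.0136]), np.float64(0.0008224302131158003)) (array([ 0.3832, -0.3773,  0.0132]), np.float64(0.00026884811193321777)) (array([ 0.3776, -0.2479,  0.0146]), np.float64(0.0015006385034186515))
```

Call:
{"method": "arm_command", "body": {"deltas": [[[-0.1, 2.7, 0, 0, 0, -6.4], [-0.1, 2.7, 0, 0, 0, -6.35], [0, 0, -2, 0, 0, 0], [0, 0, -2, 0, 0, 0], [0, 0, -3, 0, 0, 0], [0, 0, -3, 0, 0, 0], [0, 0, -2, 0, 0, 0], [0, 0, -1, 0, 0, 0], [0, 0, 0, 0, 0, 0], [0, 0, 0, 0, 0, 0], [0, 0, 0, 0, 0, 0], [0, 0, 0, 0, 0, 0]]]}}

```text
t: 26.42
tool_pos: [0.5017, -0.3099, 0.089]
orientation: [3.139, 0.059, 0.005]
force: [-0.2, -0.2, 0.4]
opening: 0.0466
gripper_force: 0.0
```

```bash
python3 look.py w12 .03
python3 - <<'E'
import sys;sys.path.insert(0,'.')
from h import *
W=eyes.camera_model('wrist');im=cv2.imread('pics/w12.png')
g=cv2.cvtColor(im,cv2.COLOR_BGR2GRAY)
for y in (170,200,230,260):
    x=np.nonzero(g[y,260:380]<40)[0]+260; print(y,x.min() if len(x) else 0,x.max() if len(x) else 0)
E
```

```text
t 26.4167 tcp [ 0.5017 -0.3099  0.089 ] yaw 2.144100972788482 zaxis [ 0.0029 -0.0022 -1.    ]
yellow [ 385.2  456.  8208.   437.    36. ] at z 0.03 [ 0.3329 -0.3704]
held cap at 
170 0 0
200 301 326
230 301 325
260 302 325
```

View pics/w12.png

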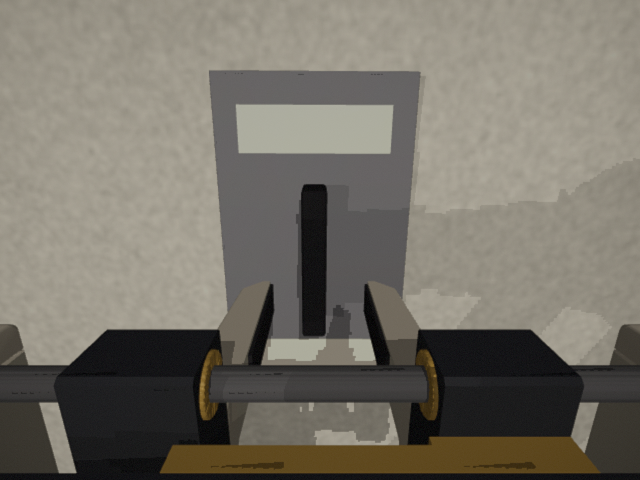

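The fingers straddle the bar, which is aligned and centred at column 314. I go down and grip.

Call:
{"method": "arm_command", "body": {"deltas": [[[-0.05, 0.1, -1.5, 0, 0, 0], [0, 0, -2, 0, 0, 0], [0, 0, -1.5, 0, 0, 0], [0, 0, -1, 0, 0, 0], [0, 0, -0.5, 0, 0, 0], [0, 0, 0, 0, 0, 0], [0, 0, 0, 0, 0, 0], [0, 0, 0, 0, 0, 0], [0, 0, 0, 0, 0, 0], [0, 0, 0, 0, 0, 0]]]}}

```text
t: 27.3
tool_pos: [0.5005, -0.3085, 0.0227]
orientation: [3.14, 0.059, 0.002]
force: [0.2, 0.3, -0.3]
opening: 0.0468
gripper_force: 0.0
```

Call:
{"method": "arm_command", "body": {"deltas": [[[0, 0, -0.3, 0, 0, 0], [0, 0, 0, 0, 0, 0], [0, 0, 0, 0, 0, 0]]]}}

```text
t: 27.55
tool_pos: [0.4997, -0.308, 0.0184]
orientation: [-3.141, -0.058, 0.001]
force: [-0.5, 0.3, 0.3]
opening: 0.0468
gripper_force: 0.0
```

Call:
{"method": "arm_command", "body": {"deltas": [[[0, 0, 0, 0, 0, 0], [0, 0, 0, 0, 0, 0], [0, 0, 0, 0, 0, 0], [0, 0, 0, 0, 0, 0], [0, 0, 0, 0, 0, 0], [0, 0, 0, 0, 0, 0], [0, 0, 0, 0, 0, 0], [0, 0, 0, 0, 0, 0]]], "gripper": -1}}

```text
t: 28.22
tool_pos: [0.4999, -0.308, 0.0186]
orientation: [-3.141, -0.059, -0.0]
force: [-0.7, 0.5, 0.6]
opening: 0.0159
gripper_force: 40.0
```

Call:
{"method": "arm_command", "body": {"deltas": [[[0, 0, 0.5, 0, 0, 0], [0, 0, 1.5, 0, 0, 0], [0, 0, 3, 0, 0, 0], [0, 0, 3.5, 0, 0, 0], [0, 0, 3.5, 0, 0, 0], [0, 0, 3.5, 0, 0, 0], [0, 1, 2.5, 0, 0, 0], [-0.2, 2, 0, 0, 0, 1], [-0.2, 3, 0, 0, 0, 1], [-0.2, 3.5, 0, 0, 0, 1], [-0.2, 3.5, 0, 0, 0, 1], [-0.2, 3.5, 0, 0, 0, 1]]]}}

```text
t: 29.22
tool_pos: [0.4891, -0.1418, 0.1986]
orientation: [-3.135, -0.196, 0.001]
force: [0.4, -0.2, -2.8]
opening: 0.0159
gripper_force: 40.0
```

Call:
{"method": "arm_command", "body": {"deltas": [[[-0.2, 3.5, 0, 0, 0, 1], [-0.2, 3.5, 0, 0, 0, 1], [-0.2, 3.5, 0, 0, 0, 1], [-0.2, 3.5, 0, 0, 0, 1], [-0.2, 3.5, 0, 0, 0, 1], [-0.2, 3.5, 0, 0, 0, 1], [-0.2, 3.5, 0, 0, 0, 1], [-0.2, 3.5, 0, 0, 0, 0.35], [-0.2, 3.5, 0, 0, 0, 0], [-0.2, 3.5, 0, 0, 0, 0], [-0.2, 3.5, 0, 0, 0, 0], [-0.2, 3, 0, 0, 0, 0]]]}}

```text
t: 30.22
tool_pos: [0.4651, 0.2741, 0.1986]
orientation: [-3.116, -0.397, 0.0]
force: [0.3, -0.8, -2.4]
opening: 0.0155
gripper_force: 40.0
```

Call:
{"method": "arm_command", "body": {"deltas": [[[0, 1.5, 0, 0, 0, 0], [0, 1, 0, 0, 0, 0], [0, 0, 0, 0, 0, 0], [0, 0, 0, 0, 0, 0], [0, 0, 0, 0, 0, 0], [0, 0, 0, 0, 0, 0], [0, 0, 0, 0, 0, 0], [0, 0, 0, 0, 0, 0], [0, 0, 0, 0, 0, 0]]]}}

```text
t: 30.97
tool_pos: [0.4661, 0.2964, 0.1988]
orientation: [-3.117, -0.395, -0.0]
force: [0.8, 0.5, -3.0]
opening: 0.0156
gripper_force: 40.0
```

```bash
python3 look.py w13 .03
```

```text
t 30.9667 tcp [0.4661 0.2964 0.1988] yaw 14.434730549032349 zaxis [ 0.0002  0.     -1.    ]
red [549.1 307.9 953.   41.   33. ] at z 0.03 [0.4339 0.0387]
yellow [126.8 457.3 549.   55.   28. ] at z 0.03 [0.1196 0.4484]
yellow [447.7 455.  481.   46.   36. ] at z 0.03 [0.2203 0.0715]
yellow [157.2 459.3 429.   57.   28. ] at z 0.03 [0.1256 0.4122]
held cap at
```

View pics/w13.png

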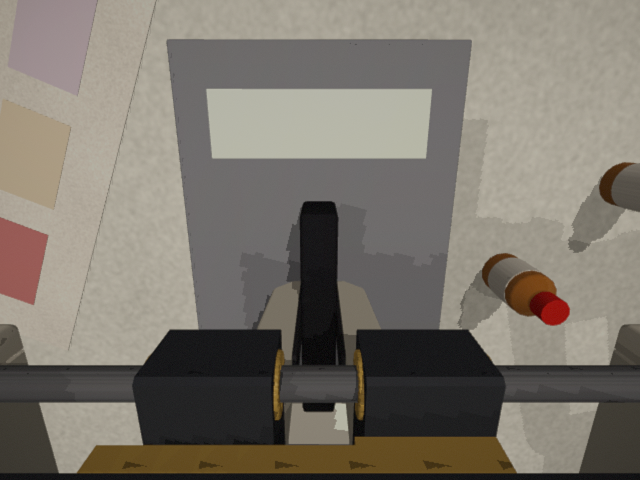

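The lid is level in the grip, with its far edge at row 40 and its sides at columns 168–471. I compute its centre relative to the TCP.

Run:
```python
from h import *
W=eyes.camera_model('wrist');s=monitor.read_state();p=s['tool_pos'];R=cv2.Rodrigues(s['orientation'])[0]
for uv in((168,39.5),(471,40),(319.5,39.7)): print(R.T@(plane(W,uv,p[2]-.0046)-p))
```

```text
[ 0.12003827 -0.06466261  0.00462013]
[0.11982148 0.06501267 0.0046193 ]
[0.11994897 0.00016964 0.00461972]
```

Call:
{"method": "arm_command", "body": {"deltas": [[[0.05, 0.03, -1.5, 0, 0, 0], [0, 0, -2.5, 0, 0, 0], [0, 0, -2.5, 0, 0, 0], [0, 0, -2, 0, 0, 0], [0, 0, -1, 0, 0, 0], [0, 0, -0.5, 0, 0, 0], [0, 0, 0, 0, 0, 0], [0, 0, 0, 0, 0, 0], [0, 0, 0, 0, 0, 0], [0, 0, 0, 0, 0, 0], [0, 0, 0, 0, 0, 0]]]}}

```text
t: 31.93
tool_pos: [0.4671, 0.2976, 0.0999]
orientation: [-3.116, -0.396, -0.003]
force: [0.4, 0.1, -2.1]
opening: 0.0157
gripper_force: 40.0
```

Call:
{"method": "arm_command", "body": {"deltas": [[[0, 0, -0.5, 0, 0, 0], [0, 0, -0.5, 0, 0, 0], [0, 0, -0.4, 0, 0, 0], [0, 0, -0.3, 0, 0, 0], [0, 0, 0, 0, 0, 0], [0, 0, 0, 0, 0, 0], [0, 0, 0, 0, 0, 0], [0, 0, 0, 0, 0, 0]]]}}

```text
t: 32.6
tool_pos: [0.4665, 0.2973, 0.0819]
orientation: [-3.116, -0.396, -0.001]
force: [0.0, 0.3, -2.6]
opening: 0.0156
gripper_force: 40.0
```

Call:
{"method": "arm_command", "body": {"deltas": [[[0, 0, -0.1, 0, 0, 0], [0, 0, -0.1, 0, 0, 0], [0, 0, -0.1, 0, 0, 0], [0, 0, 0, 0, 0, 0], [0, 0, 0, 0, 0, 0], [0, 0, 0, 0, 0, 0]]]}}

```text
t: 33.1
tool_pos: [0.4664, 0.2972, 0.0787]
orientation: [3.117, 0.396, 0.0]
force: [-0.7, 0.5, -2.2]
opening: 0.0155
gripper_force: 40.0
```

Call:
{"method": "arm_command", "body": {"deltas": [[[0, 0, -0.1, 0, 0, 0], [0, 0, 0, 0, 0, 0], [0, 0, 0, 0, 0, 0], [0, 0, 0, 0, 0, 0]]]}}

```text
t: 33.43
tool_pos: [0.4664, 0.2973, 0.0786]
orientation: [-3.117, -0.396, -0.0]
force: [-3.6, -2.1, 6.1]
opening: 0.0157
gripper_force: 40.0
```

Contact, at the expected height (TCP 78.6 mm, so the lid origin is at 60 mm). I release the lid and retreat.

Call:
{"method": "arm_command", "body": {"deltas": [[[0, 0, 0, 0, 0, 0], [0, 0, 0, 0, 0, 0], [0, 0, 0, 0, 0, 0], [0, 0, 0, 0, 0, 0], [0, 0, 0, 0, 0, 0], [0, 0, 1, 0, 0, 0], [0, 0, 2, 0, 0, 0], [0, 0, 3, 0, 0, 0], [0, 0, 3.5, 0, 0, 0], [0, 0, 3.5, 0, 0, 0], [0, 0, 0, 0, 0, 0], [0, 0, 0, 0, 0, 0]]], "gripper": 0}}

```text
t: 34.43
tool_pos: [0.4682, 0.2982, 0.2118]
orientation: [-3.114, -0.396, -0.01]
force: [-0.2, -0.3, -0.6]
opening: 0.0466
gripper_force: 0.0
```

Call:
{"method": "arm_command", "body": {"deltas": [[[0, -3.5, 0.5, 0, 0, 0], [0, -3.5, 0.5, 0, 0, 0], [0, -3.5, 0.5, 0, 0, 0], [0, -3.5, 0.5, 0, 0, 0], [0, -3.5, 0, 0, 0, 0], [0, -3.5, 0, 0, 0, 0], [0, -3.5, 0, 0, 0, 0], [0, -3.5, 0, 0, 0, 0], [0, -3.5, 0, 0, 0, 0], [0, -3.5, 0, 0, 0, 0], [0, -3.5, 0, 0, 0, 0], [0, 0, 0, 0, 0, 0]]]}}

```text
t: 35.43
tool_pos: [0.4652, -0.0929, 0.2264]
orientation: [3.116, 0.389, -0.004]
force: [0.6, 0.2, 1.0]
opening: 0.0465
gripper_force: 0.0
```

Call:
{"method": "arm_command", "body": {"deltas": [[[-1, -3.5, 0, 0, 0, 0], [-1, -3.5, 0, 0, 0, 0], [-1, -3.5, 0, 0, 0, 0], [-1, -3.5, 0, 0, 0, 0], [-1, -3.5, 0, 0, 0, 0], [-1, -3.5, 0, 0, 0, 0], [0, -3, 0, 0, 0, 0], [0, 0, 0, 0, 0, 0], [0, 0, 0, 0, 0, 0], [0, 0, 0, 0, 0, 0]]]}}

```text
t: 36.27
tool_pos: [0.4061, -0.3268, 0.2266]
orientation: [-3.115, -0.395, 0.002]
force: [1.3, 0.3, -0.2]
opening: 0.0464
gripper_force: 0.0
```

Run:
```python
from h import *
t=eyes.read_camera('top');s=eyes.read_camera('scene')
a=cv2.resize(t[170:380,110:400],None,fx=1.38,fy=1.38);b=cv2.resize(s[130:330,240:560],None,fx=1.25,fy=1.25)
h=min(len(a),len(b));cv2.imwrite('pics/fin.png',np.hstack([a[:h],b[:h]]))
cv2.imwrite('pics/tf.png',t);cv2.imwrite('pics/sf.png',s)
T,S=eyes.camera_model('top'),eyes.camera_model('scene')
for c in('red','blue'):
    for x in blobs(t,c):
        for y in blobs(s,c,30):
            p,e=tri(T,x,S,y)
            if e<.004 and .06<p[2]<.1: print(c,p)
```

```text
red [0.45404075 0.08408062 0.08665679]
blue [0.57460803 0.00417377 0.0874917 ]
```

View pics/fin.png

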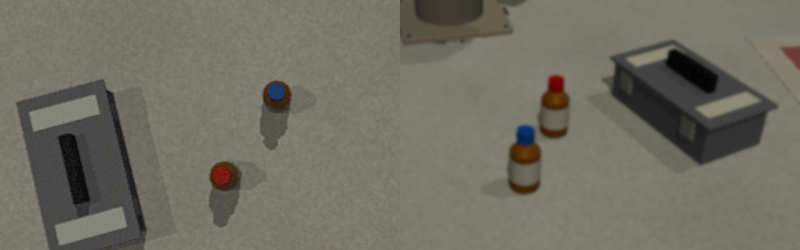

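The lid sits flat and square on the case: the left half shows it at about (80,165), and the right half shows its overhang even all round. Both bottles stand where they were. I hand the job in.

```bash
python3 -c "
from plant import ticket;print(ticket.close_job())"
```

```text
the job is handed in; nothing more can be done
None
```

I handed the job in at about 36 s: all three pots stand upright on their matching discs, the lid sits flat on the case, and both amber bottles are standing where they were; no verdict came back.

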